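# Lift the hot lid off the bread pot with the lid lifter

## Robot

A 6-joint arm with a two-finger parallel gripper is mounted at the origin on the work surface. World frame = base frame: x ahead of the robot, y to its left, z up, the work surface at z = 0. Lengths are in mm, angles in degrees, forces in N, time in s.
With the tool pointing down it reaches from about 300 to 850 mm from the base axis. Payload 4.2 kg.
Tool frame: the origin (TCP) lies at the very end of the fingers, on their centre line; the grasp point (between the pads) lies 19 mm behind it (env.grip_depth is the distance from the TCP to the grasp point, in mm); z points along the fingers, y is the line along which they close (so a half turn about z gives the same grasp; the last joint's range is limited). The gripper opens to 91 mm and grips with 3 to 60 N. Pads are 32 mm wide; open, the fingers measure 118 mm over their backs; the gripper's body (76 mm by 178 mm) begins 60 mm behind the grasp point.
Start: joints at [-65.661, 18.312, 89.639, -0, 72.044, -1.146], TCP at [247.415, -519.066, 213.976] pointing down, gripper open.
Joint ranges: [-177.97, 177.97], [-48.28, 115.42], [12.27, 149.76], [-77.06, 257.06], [2.81, 150.46], [-146.56, 146.56]. Speed limits (degrees/s): [147.25, 147.25, 180, 180, 180, 180].

## Interface

Orientations are given as [roll, pitch, yaw] about the fixed x, y, z axes, in that order (R = Rz(yaw) Ry(pitch) Rx(roll)).
In Python, from workcell import env, cams gives the robot as it stands.
- The arm moves only by the tool apply_moves, never from a script. Its argument "deltas" is a list of rows, each a list of 5 numbers: the shift along the tool's x, y, z in m, then the turn about the tool's z in rad, then the opening, from -1 (shut) to 1 (fully open), so that 0 is half open. In form: [[tx, ty, tz, roll, gripper], ...]. A call has 1 to 5 rows; each row is the pose to reach, as a shift and turn from the pose commanded when the call began, along the tool's axes at that moment; what a row does not reach only later rows make up. A row lasts 1/10 s, in which the tool goes at most 50 mm and 8.59 degrees, less where a joint would pass 70% of its speed; a pose out of reach is approached as far as the arm can. A call with a gripper value outside its range is refused whole. The fingers move at their own pace and stop on an object; "grip_force" is the grip in N (left out, the last holds). Time passes only in rows, so rows that repeat a pose let the fingers close. It gives the time, the measured TCP pose, the force, the opening and the grip force at its end, in the units of the state.
- env.state(): the state, without advancing time (a new reading comes with each control period).
- cams.grab_frame(name): name is "scene" or "top" or "wrist"; returns the picture (400x640x3 uint8, blue, green, red); there is no depth.
- cams.get_calibration(name): a dict with "mtx" (3x3 intrinsics, pixels), "eye" and "attitude" of the camera in the world; the wrist camera has in their place "tool_from_camera" (4x4, takes a point from camera to tool coordinates, whose origin is the TCP and whose axes are the flange's). Camera axes: x right, y down, z forward; pixel columns grow to the right and rows downward; lengths in mm; the calibration is good to about 2 mm. A picture is of the moment at which its call begins: read the wrist's pose just before it. get_calibration takes no time and is no camera call.
- env.job_done(): hands the job in; it is judged then, once.
The state is a dict: "time_s": time; "qpos": joint angles; "qvel": joint speeds; "effort": joint torques, N m; "ee_pos": TCP position; "ee_rot": TCP orientation; "force": force on the tool from outside, world axes, zero at the start; "torque": the same for the moment, N m; "gripper_width": finger opening in mm; "gripper_force": force on a finger pad.
Only numpy, scipy, OpenCV 4.12 (cv2) and the standard library are available. Lean on these libraries where they do the work, as an engineer would, in place of code of your own. Each camera call takes 0.05 s, during which the arm holds its last target. There are 200 camera calls.

## Task

The bread pot is fresh from the oven: take the T-handled lid lifter from its leaning rest, hook it under the loop of the hot lid and, keeping the lid level and off everything else, set it down gently, flat and centred on the slatted wooden trivet. Then unhook the lifter and lay it back in the channel of its rest as you found it. Touch the lid with nothing but the lifter, and leave the other things on the counter where they are.

Things in the scene. Friction and masses are not known exactly. Their poses are not given: they have to be found in the camera images.
- lifter: Loose T-handled lid lifter, 0.22 kg, 140 mm long. Frame with shaft upright: z up, x the way the hook points, y along the handle. Origin: the saddle where the lid's loop rests, midway between the two prongs, on their upper faces. 12 mm square steel shaft, axis at x = -14 mm, z -7 to 108. It starts lying in the rest, leaning 26 deg (0.45 rad) from vertical, hook opening away from the channel's floor.
- lifter_grip (a point): Centre of the lifter's wooden T handle, at (-14, 0, 120) mm in the lifter's frame: a flat-sided bar 18 mm thick (x), 90 long (y), 26 high (z). Hold it across its 18 mm, at mid-length, with the fingers pointing down the shaft.
- lifter_tip (a point): Top of the hook's upturns, midway between them, at (11, 0, 10) mm in the lifter's frame. Two prongs at y = +-14.5 mm, each 7 mm wide, 7 mm thick (z -7 to 0), run out to x = +14 and end in upturns 6 mm thick (x 8 to 14) rising to z = +10. The saddle is thus 16 mm wide between shaft and upturns. A crossbar 36 mm wide joins the prongs at the foot of the shaft.
- lid: Loose round dark steel lid, 172 mm across, 0.3 to 0.5 kg, hot, lying on the pot. Origin: centre of its underside, z up. A 144 mm wide spigot (z 0 to 5 mm) sits in the pot's mouth with 4 mm play; the 172 mm flange is at z 5 to 11. A loop handle stands across its middle. Its weight is centred: it hangs level only with one prong on either side of the middle of the loop's bar.
- lid_loop (a point): Middle of the loop's straight bar, on its axis, 56 mm above the lid's underside. 10 mm round steel bar along the lid's y axis between uprights at y = +-38 mm; 40 mm clear between lid top and bar.
- pot: Round dark steel pot, fixed, 160 mm across, rim at z = 75 mm, with an ear handle on either side along its x axis, 220 mm over the ears at 60 mm height. Origin: centre of its bottom, on the counter. The seated lid's origin is 70 mm above it.
- rest: Lifter rest of aluminium sheet, fixed, base 150 x 100 mm, 100 mm high, origin under its middle. A channel leans 0.45 rad from vertical: upward along it is (-0.435, 0, 0.900) in the rest's frame. It is open at right angles to that, towards (0.900, 0, 0.435): the lifter leaves and enters that way (clear after 25 mm). Home, the lifter's x axis points along that opening, its y along the rest's y.
- rest_saddle (a point): Where the lifter's origin lies when it is home: at (55, 0, 40) mm from the rest's origin. A ledge carries the lifter's foot; two guides 21 mm apart flank the shaft, 23 to 73 mm up the channel from here.
- rest_grip (a point): Where the centre of the lifter's T handle lies when it is home.
- trivet: Trivet of four parallel wooden slats, 130 x 112 mm, fixed; flat top at z = 22 mm. Origin: centre of its underside, on the counter. The lid set down on it has its origin 22 mm above the counter. It may stand to the left or right of the pot, with the rest on the other side.
- salt_jar: Glass jar with steel cap, 38 mm across, 75 mm high; a bystander between the pot and one side.
- egg_cup: White egg cup, 42 mm across, 55 mm high; a bystander between the pot and the other side.
- cake_tin: Aluminium cake tin, 180 mm across, 65 mm high, at the back; a bystander.
- glass_bowl: Glass bowl, 170 mm across, 70 mm high, at the back; a bystander.
- mug: White mug, 80 mm across, 90 mm high; a bystander.
- spatula: Spatula 260 mm long lying at the back; a bystander.
- timer: Round white kitchen timer, 60 mm across, 45 mm high; a bystander.
Things that resemble listed ones, but are neither listed nor needed, are in the scene too. What is shaped like the lifter but black or pink is not meant.

How it is judged:
By the outcome, as a careful person would: the job done as asked, in the order asked, and still so for the second after the job is handed in, with the robot touching nothing.
It also fails if it takes over 72 s, if anything falls off the work surface, if the arm or the gripper's body presses on something with over 40 N, if the wrist force passes 120 N, or if a joint passes its speed limit or range.

## Working session

There is one attempt and no reset: what is moved stays moved. The work goes in short steps, Python scripts to look and compute and a tool call to move; the robot and the scene stay as the last step left them, time stands still between calls to the robot, and variables do not carry over. Pictures are saved under pics/ and viewed, at most 10 in all, crops included, and the job is handed in when it is done.

Besides the shell and the picture viewer there is one more tool, called after "Emit:" by a JSON object that holds its "method" and its "body". apply_moves: Moves the arm, as the interface text tells. Its arguments: {"type":"object","properties":{"deltas":{"type":"array"},"grip_force":{"type":"number"}},"required":["deltas"]}

```bash
mkdir -p pics; ls
python3 - <<'E'
from workcell import env,cams
import cv2,numpy as np
print(env.state())
for n in ("scene","top","wrist"):
    print(n,cams.get_calibration(n))
a=cams.grab_frame("scene");b=cams.grab_frame("top")
cv2.imwrite("pics/scene0.png",a);cv2.imwrite("pics/top0.png",b)
E
```

```text
pics
{'time_s': 0.0, 'qpos': array([-6.56607126e+01,  1.83494382e+01,  8.97062042e+01, -1.01612743e-03,
        7.20430833e+01, -1.14795550e+00]), 'qvel': array([-0.02272385, -0.00717203,  0.02623437, -0.00366527,  0.08782597,
       -0.04170495]), 'effort': array([ 2.92754492e-03, -4.12452900e+01, -2.31972635e+01,  7.29709561e-02,
        4.58345900e-02, -1.31220304e-04]), 'ee_pos': array([ 247.19800793, -518.59403079,  213.1437274 ]), 'ee_rot': array([-1.79901275e+02, -1.01199967e-03,  2.54875561e+01]), 'force': array([-0.46268448, -0.27611285,  0.09054152]), 'torque': array([-0.0111439 ,  0.06396842,  0.00744803]), 'gripper_force': 0.0, 'gripper_width': 91.19649169530113}
scene {'mtx': array([[385.72631174,   0.        , 315.89485268],
       [  0.        , 385.72631174, 200.70835891],
       [  0.        ,   0.        ,   1.        ]]), 'eye': array([ 872.26575237, -552.37703503,  950.58477816]), 'attitude': array([-1.41272271e+02,  5.98142558e-02,  2.78892965e+01])}
top {'mtx': array([[484.55466952,   0.        , 316.13192463],
       [  0.        , 484.55466952, 197.53318496],
       [  0.        ,   0.        ,   1.        ]]), 'eye': array([ 370.93400767,   30.63217767, 1331.89468392]), 'attitude': array([-171.28240305,   -0.63025673,  -90.66997217])}
wrist {'mtx': array([[307.8128162 ,   0.        , 319.33570016],
       [  0.        , 307.8128162 , 199.40871046],
       [  0.        ,   0.        ,   1.        ]]), 'tool_from_camera': array([[-7.77457462e-04, -9.72235600e-01, -2.34002850e-01,
         6.56635439e+01],
       [ 9.99999171e-01, -5.15589941e-04, -1.18025025e-03,
        -8.21450862e-01],
       [ 1.02683179e-03, -2.34003574e-01,  9.72235194e-01,
        -1.70428410e+02],
       [ 0.00000000e+00,  0.00000000e+00,  0.00000000e+00,
         1.00000000e+00]])}
```

View pics/scene0.png

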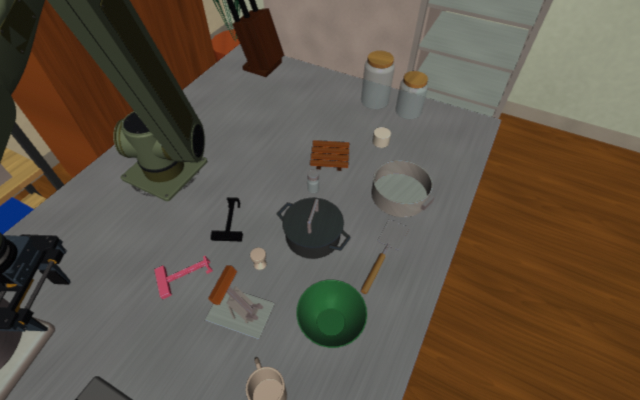

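View pics/top0.png

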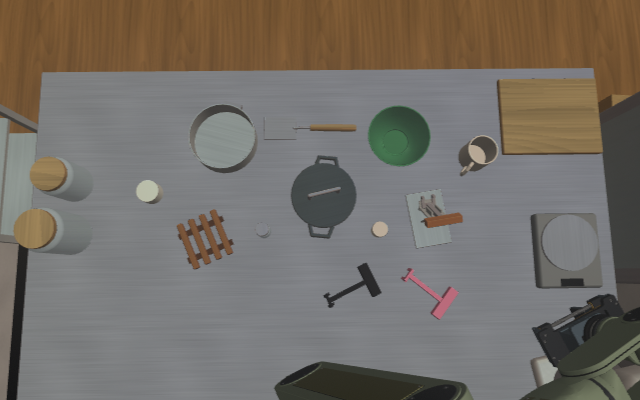

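The top view shows the pot at about (323,195) with the loop from (309,194) to (340,188). The trivet is at (205,239), and the rest is at (430,218) with the orange handle at (443,219). The salt jar is at (263,229) and the egg cup at (380,229). The black and pink lifters are decoys.

```bash
cat > h.py <<'E'
from workcell import env,cams
import cv2,numpy as np
from scipy.spatial.transform import Rotation as Ro
def cam(n):
    c=cams.get_calibration(n)
    if n=="wrist":
        s=env.state(); T=c["tool_from_camera"]; R=Ro.from_euler("xyz",s["ee_rot"],degrees=True).as_matrix()
        return c["mtx"],R@T[:3,:3],R@T[:3,3]+s["ee_pos"]
    return c["mtx"],Ro.from_euler("xyz",c["attitude"],degrees=True).as_matrix(),c["eye"]
def ray(c,p):
    K,R,e=c; d=R@np.linalg.inv(K)@[p[0],p[1],1]; return e,d/np.linalg.norm(d)
def plane(c,p,z):
    e,d=ray(c,p); return e+d*(z-e[2])/d[2]
def proj(c,P):
    K,R,e=c; q=K@R.T@(np.asarray(P)-e); return q[:2]/q[2]
def tri(rs):
    A=sum(np.eye(3)-np.outer(d,d) for e,d in rs); b=sum((np.eye(3)-np.outer(d,d))@e for e,d in rs); return np.linalg.solve(A,b)
E
python3 - <<'E'
from h import *
a=cv2.imread("pics/scene0.png");b=cv2.imread("pics/top0.png")
T=cam("top");S=cam("scene")
def mask(im,box,f):
    x0,y0,x1,y1=box;m=np.zeros(im.shape[:2],np.uint8);h=cv2.cvtColor(im,cv2.COLOR_BGR2HSV).astype(int)
    m[y0:y1,x0:x1]=(f(h)[y0:y1,x0:x1]*255).astype(np.uint8);return m
org=lambda h:(h[...,1]>130)&((h[...,0]<16)|(h[...,0]>174))&(h[...,2]>50)
def rect(m):
    p=cv2.findNonZero(m);return cv2.minAreaRect(p),len(p)
for n,im,c,bx in(("top",b,T,(415,200,475,240)),("scene",a,S,(200,255,245,310))):
    print(n,"handle",rect(mask(im,bx,org)))
ht=rect(mask(b,(415,200,475,240),org))[0][0];hs=rect(mask(a,(200,255,245,310),org))[0][0]
print("handle tri",tri([ray(T,ht),ray(S,hs)]))
for z in (22,): 
    m=mask(b,(165,195,245,280),org);r=rect(m);print("trivet",r,plane(T,r[0][0],22),[plane(T,p,22)[:2].round(1) for p in cv2.boxPoints(r[0])])
m=mask(a,(300,130,360,175),org);r=rect(m);print("trivet sc",r,plane(S,r[0][0],22))
# lid disc: dark
m=mask(b,(270,140,375,250),lambda h:h[...,2]<75)
m2=cv2.morphologyEx(m,cv2.MORPH_OPEN,np.ones((25,25)));cs=max(cv2.findContours(m2,0,2)[0],key=cv2.contourArea)
el=cv2.fitEllipse(cs);print("lid",el,plane(T,el[0],81))
h=cv2.cvtColor(b,cv2.COLOR_BGR2HSV)
m=mask(b,(303,180,348,205),lambda h:h[...,2]>85);r=rect(m);print("loop",r,plane(T,r[0][0],126),[plane(T,p,126)[:2].round(1) for p in cv2.boxPoints(r[0])])
v=np.hstack([cv2.resize(b[180:260,395:475],None,fx=5,fy=5,interpolation=2),cv2.resize(b[155:235,280:360],None,fx=5,fy=5,interpolation=2)])
cv2.imwrite("pics/c1.png",v)
v=np.hstack([cv2.resize(a[255:345,200:280],None,fx=5,fy=5,interpolation=2),cv2.resize(a[180:270,270:350],None,fx=5,fy=5,interpolation=2)]);cv2.imwrite("pics/c2.png",v)
E
```

```text
top handle (((443.3810729980469, 219.71011352539062), (9.27691650390625, 35.98628234863281), 80.21759033203125), 324)
scene handle (((221.2660369873047, 284.8811340332031), (28.234195709228516, 38.5722541809082), 2.4895529747009277), 487)
handle tri [ 493.77772253 -298.90996164  143.86395439]
trivet (((204.00863647460938, 238.8534698486328), (47.00770950317383, 41.88675308227539), 66.80140686035156), 947) [462.07460308 317.13277718  22.        ] [array([499. , 394.8]), array([542.9, 291.9]), array([425.4, 240. ]), array([382.8, 341.9])]
trivet sc (((329.1499938964844, 154.95001220703125), (37.40592575073242, 27.481908798217773), 3.3664605617523193), 934) [469.48288122 303.2522751   22.        ]Traceback (most recent call last):
  File "<stdin>", line 19, in <module>
ValueError: max() iterable argument is empty
```

Run:
```python
from h import *
a=cv2.imread("pics/scene0.png");b=cv2.imread("pics/top0.png")
T=cam("top");S=cam("scene")
g=cv2.cvtColor(b,cv2.COLOR_BGR2GRAY)
print(g[195:225:6,323],b[192,315],g[140,323], b[240,300])
for n,im,c,bx in(("top",b,T,(275,140,372,250)),("scene",a,S,(270,185,355,262))):
    x0,y0,x1,y1=bx;sub=im[y0:y1,x0:x1];gg=cv2.cvtColor(sub,cv2.COLOR_BGR2GRAY)
    t,m=cv2.threshold(gg,0,255,cv2.THRESH_BINARY_INV|cv2.THRESH_OTSU)
    m=cv2.morphologyEx(m,cv2.MORPH_CLOSE,np.ones((9,9)));m2=cv2.morphologyEx(m,cv2.MORPH_OPEN,cv2.getStructuringElement(2,(25,25)))
    cs=max(cv2.findContours(m2,0,2)[0],key=cv2.contourArea);el=cv2.fitEllipse(cs);p=np.add(el[0],(x0,y0));print(n,t,"lid",p,el[1],plane(c,p,79))
    # loop bright pixels inside
    k=np.zeros_like(gg);cv2.ellipse(k,(el[0],(el[1][0]*.75,el[1][1]*.75),el[2]),255,-1)
    l=((gg>t)&(k>0)).astype(np.uint8);q=cv2.findNonZero(l);r=cv2.minAreaRect(q);bp=cv2.boxPoints(r)+(x0,y0);print("loop",len(q),r[1:],bp.round(1).tolist())
    if n=="top":
        L=np.add(r[0],(x0,y0));print(plane(T,L,128),[plane(T,p,128)[:2].round(1) for p in bp])
for z in (142,):
    ang=np.deg2rad(80.2+90);u=np.array([np.cos(ang),np.sin(ang)])
    P=[plane(T,np.array([443.4,219.7])+s*18*u,z) for s in(-1,1)];print("handle ends",P)
v=np.hstack([cv2.resize(b[180:260,395:475],None,fx=5,fy=5,interpolation=2),cv2.resize(b[155:235,280:360],None,fx=5,fy=5,interpolation=2)])
cv2.imwrite("pics/c1.png",v)
v=np.hstack([cv2.resize(a[255:345,200:280],None,fx=5,fy=5,interpolation=2),cv2.resize(a[180:270,270:350],None,fx=5,fy=5,interpolation=2)]);cv2.imwrite("pics/c2.png",v)
```

```text
[72 71 72 72 72] [115 119 122] 128 [134 130 128]
top 99.0 lid [322.92952347 195.79560089] (61.655799865722656, 74.5248794555664) [567.30856416  -3.24523878  79.        ]
loop 97 ((2.9104275703430176, 32.98484420776367), 75.96376037597656) [[307.6, 193.6], [339.6, 185.6], [340.4, 188.4], [308.4, 196.4]]
[571.83041472  -4.78674889 128.        ] [array([565.6,  36.5]), array([585.3, -44.5]), array([578. , -46.1]), array([558.4,  34.8])]
scene 74.0 lid [313.08839417 227.50953674] (60.038352966308594, 67.09954071044922) [581.79173728 -21.92518049  79.        ]
loop 107 ((5.890813827514648, 28.501140594482422), 17.650123596191406) [[304.2, 230.8], [312.8, 203.6], [318.5, 205.4], [309.8, 232.6]]
handle ends [array([ 501.7546962 , -343.32439868,  142.        ]), array([ 487.45589829, -254.50434146,  142.        ])]
```

View pics/c1.png

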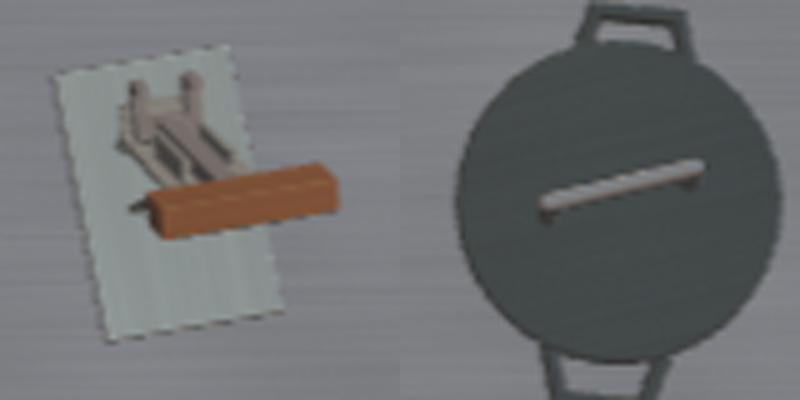

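View pics/c2.png

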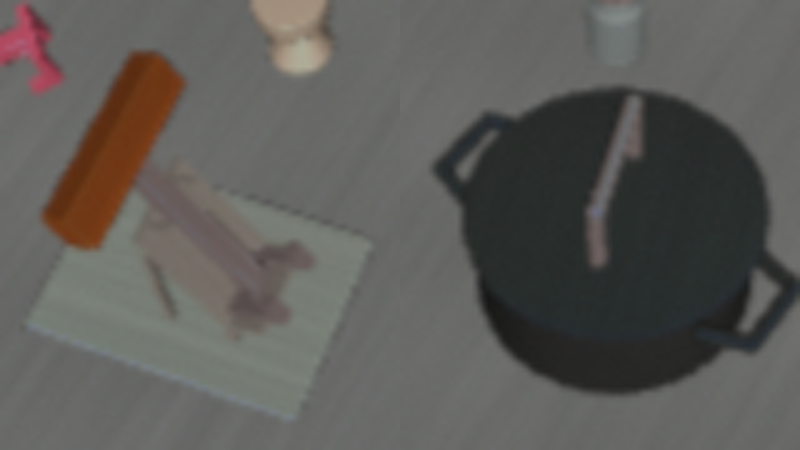

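The handle is at about (494,-299,142) with the rest at yaw ≈ 9–10°. The loop's middle is at (572,-5) with yaw ≈ 13.7°, and the trivet is at about (462,317). I'm moving above the handle.

Emit:
{"method": "apply_moves", "body": {"deltas": [[0.035,-0.01,-0.03,-0.14,0],[0.08,-0.024,-0.03,-0.28,0],[0.125,-0.037,-0.03,-0.42,0],[0.17,-0.05,-0.03,-0.56,0],[0.215,-0.063,-0.03,-0.7,0]], "grip_force": 20}}

```text
time_s: 0.6
ee_pos: [415.3, -368.2, 243.7]
ee_rot: [-180.0, -0.0, 65.9]
force: [0.9, 0.0, -0.3]
gripper_width: 54.1
gripper_force: 0.0
```

```bash
cat > go.py <<'E'
from h import *
import sys
x,y,z,w=map(float,sys.argv[1:5])
s=env.state();R=Ro.from_euler("xyz",s["ee_rot"],degrees=True).as_matrix()
d=R.T@(np.array([x,y,z])-s["ee_pos"]);r=-((w-s["ee_rot"][2]+180)%360-180)
print("t",round(s["time_s"],2),s["ee_pos"].round(1),s["ee_rot"].round(1),"w",round(s["gripper_width"],1),"F",s["force"].round(1),"\ntool mm",d.round(1),"roll rad",round(np.deg2rad(r),3))
E
python3 go.py 494 -299 240 99.5
python3 - <<'E'
from h import *
T=cam("top")
q=[(55,75),(232,45),(285,308),(110,340)]
P=np.array([plane(T,(395+x/5,180+y/5),1)[:2] for x,y in q]);print(P.round(1),P.mean(0))
for i,j in((3,0),(2,1)): print(np.rad2deg(np.arctan2(*(P[j]-P[i])[::-1])))
for i,j in((1,0),(2,3)): print(np.rad2deg(np.arctan2(*(P[j]-P[i])[::-1]))-90)
E
```

```text
t 0.6 [ 415.3 -368.2  243.7] [-180.    -0.    65.9] w 54.1 F [ 0.9  0.  -0.3] 
tool mm [95.3 43.6  3.7] roll rad -0.586
[[ 579.5 -236.9]
 [ 595.5 -336.7]
 [ 448.5 -358.5]
 [ 432.1 -261.3]] [ 513.89398267 -298.36173906]
9.384464341853421
8.419830594261324
9.09879413993886
9.598090354922988
```

Emit:
{"method": "apply_moves", "body": {"deltas": [[0.03,0.015,0.0,-0.14,0.2],[0.06,0.03,0.0,-0.28,0.2],[0.095,0.047,0.0,-0.42,0.2],[0.095,0.047,0.0,-0.56,0.2],[0.095,0.047,0.0,-0.59,0.2]]}}

```text
time_s: 1.1
ee_pos: [497.1, -301.4, 243.2]
ee_rot: [-179.9, -0.0, 99.7]
force: [-0.1, -0.5, 0.8]
gripper_width: 54.7
gripper_force: 0.0
```

Run:
```python
from h import *
c=cam("wrist");im=cams.grab_frame("wrist");cv2.imwrite("pics/w1.png",im)
s=env.state();print(s["ee_pos"],s["ee_rot"],s["gripper_width"])
for P in [(504.2,-300,142),(494,-299,142),(514,-298.4,0)]: print(proj(c,P))
```

```text
[ 496.74262065 -301.81030336  243.25284883] [-1.79935295e+02 -4.45417019e-02  9.96119924e+01] 54.63894573764694
[327.52901535 200.56198081]
[316.63475739 197.66250869]
[332.36951039 175.98744859]
```

View pics/w1.png

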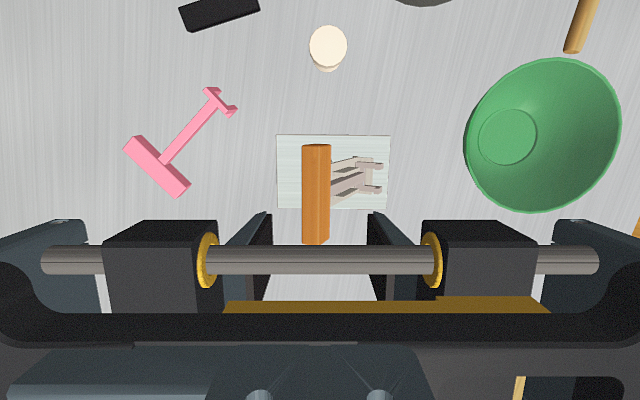

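The wrist view shows the handle outline at columns 303–331, rows 145–244. The upturns are at about (378,161) and (378,189), and the base spans (277–391, 135–210).

Run:
```python
from h import *
c=cam("wrist");im=cv2.imread("pics/w1.png")
h=cv2.cvtColor(im,cv2.COLOR_BGR2HSV).astype(int)
m=((h[...,0]<22)&(h[...,1]>110)).astype(np.uint8);m[:, :295]=0;m[:,340:]=0;m[:130]=0;m[246:]=0
p=cv2.findNonZero(m);print(cv2.minAreaRect(p),cv2.boundingRect(p))
for r in (165,190,215): 
    cc=np.where(m[r])[0];print(r,cc.min(),cc.max(),[plane(c,(cc.min(),r),142+7.8).round(1),plane(c,(cc.max()+1,r),142-7.8).round(1)])
print([plane(c,q,1).round(1) for q in((277,135),(388,135),(391,209),(278,209))])
sub=cv2.resize(im[130:250,270:400],None,fx=6,fy=4.8 and 5,interpolation=2);cv2.imwrite("pics/w1c.png",sub)
O=np.array([514,-298.4,0]);R=Ro.from_euler("z",9.2,degrees=True).as_matrix()
for y in(-14.5,14.5):
    L=np.array([11,y,10]);rr=np.array([55+.9*L[0]-.435*L[2],y,40+.435*L[0]+.9*L[2]]);print("tip",proj(c,O+R@rr))
```

```text
((315.9999694824219, 193.99996948242188), (27.999996185302734, 99.99998474121094), 0.0) (302, 144, 29, 101)
165 302 330 [array([ 476.3, -271.3,  149.8]), array([ 501.7, -268.9,  134.2])]
190 302 329 [array([ 479.6, -292.9,  149.8]), array([ 504.8, -291.9,  134.2])]
215 302 329 [array([ 483.1, -315.4,  149.8]), array([ 509. , -315.7,  134.2])]
[array([ 432.3, -257.3,    1. ]), array([ 576. , -233.1,    1. ]), array([ 601.9, -330.7,    1. ]), array([ 447.2, -356.8,    1. ])]
tip [384.88354518 195.1066423 ]
tip [386.25876198 171.03171863]
```

View pics/w1c.png

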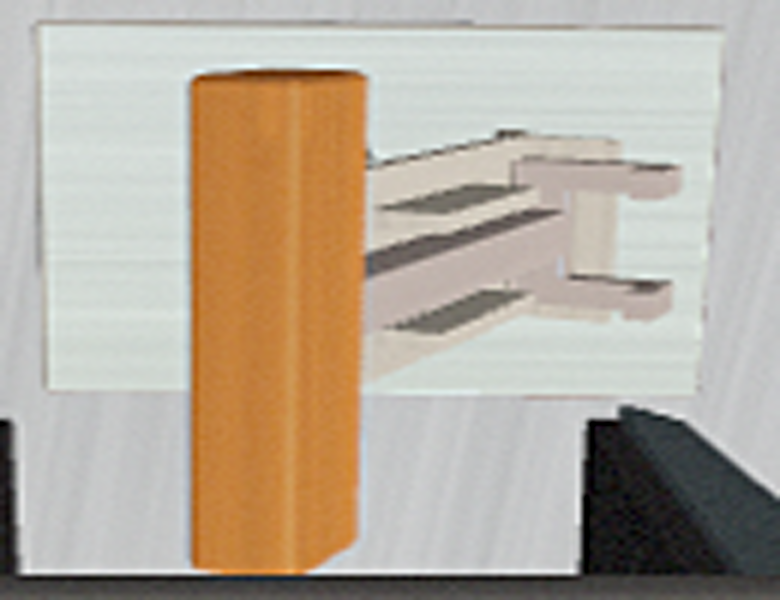

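Emit:
{"method": "apply_moves", "body": {"deltas": [[0.004,-0.002,0.04,0.007,0.2],[0.004,-0.002,0.08,0.007,0.2],[0.004,-0.002,0.116,0.007,0.2],[0.004,-0.002,0.116,0.007,-0.2],[0.004,-0.002,0.116,0.007,-0.2]]}}

```text
time_s: 1.65
ee_pos: [493.9, -299.2, 128.2]
ee_rot: [-180.0, -0.0, 99.0]
force: [0.1, 0.2, 0.1]
gripper_width: 41.3
gripper_force: 0.0
```

```bash
python3 go.py 494 -298.4 126 99.2
python3 - <<'E'
from h import *
im=cams.grab_frame("wrist");cv2.imwrite("pics/w2.png",im)
s=cams.grab_frame("scene")[215:345,170:290];cv2.imwrite("pics/cmb.png",np.hstack([cv2.resize(im[100:300,180:460],(420,300)),cv2.resize(s,(325,300))]))
E
```

```text
t 1.65 [ 493.9 -299.2  128.2] [-180.   -0.   99.] w 41.3 F [0.1 0.2 0.1] 
tool mm [0.8 0.2 2.2] roll rad -0.004
```

View pics/cmb.png

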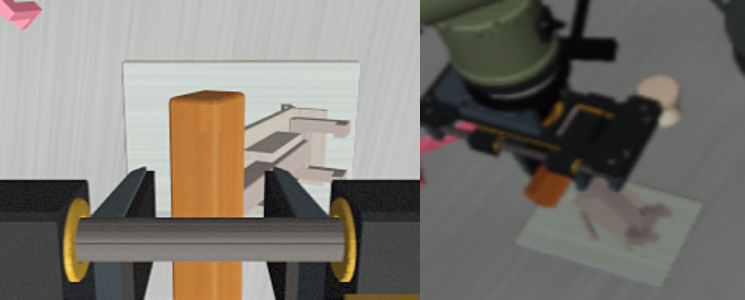

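The fingers straddle the leaning handle. The tool axis stays vertical, so I'll tip the lifter upright about its foot in the rest, closing as I go.

Emit:
{"method": "apply_moves", "body": {"deltas": [[0.001,0.003,0.0,0.0,-0.3],[0.001,0.008,-0.003,0.0,-0.3],[0.001,0.014,-0.006,0.0,-0.32],[0.001,0.02,-0.009,0.0,-0.36],[0.001,0.026,-0.011,0.0,-0.4]], "grip_force": 10}}

```text
time_s: 2.25
ee_pos: [520.3, -293.9, 139.7]
ee_rot: [179.9, 0.0, 99.0]
force: [-0.2, 0.1, 0.0]
gripper_width: 27.3
gripper_force: 0.4
```

```bash
python3 go.py 494 -298.4 126 99.2
python3 - <<'E'
from h import *
im=cams.grab_frame("wrist");cv2.imwrite("pics/w3.png",im)
s=cams.grab_frame("scene")[215:345,170:290];cv2.imwrite("pics/cmb3.png",np.hstack([cv2.resize(im[100:300,180:460],(420,300)),cv2.resize(s,(325,300))]))
E
```

```text
t 2.25 [ 520.3 -293.9  139.7] [179.9   0.   99. ] w 27.3 F [-0.2  0.1  0. ] 
tool mm [ -0.3 -26.7  13.6] roll rad -0.003
```

View pics/cmb3.png

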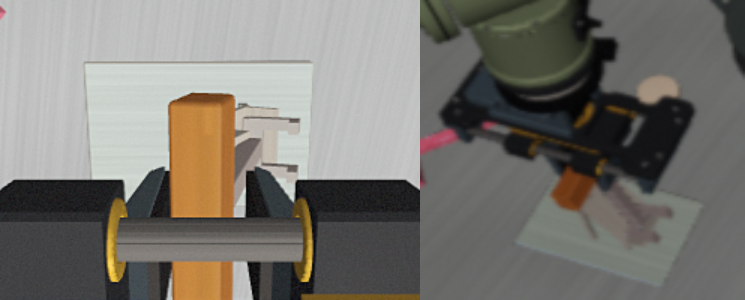

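Emit:
{"method": "apply_moves", "body": {"deltas": [[0.0,0.006,0.0,0.0,-0.42],[0.0,0.012,-0.001,0.0,-0.45],[0.0,0.018,-0.001,0.0,-0.49],[0.0,0.023,-0.002,0.0,-0.53],[0.0,0.026,-0.002,0.0,-0.56]]}}

```text
time_s: 2.85
ee_pos: [545.8, -289.8, 141.0]
ee_rot: [180.0, 0.0, 99.0]
force: [-0.6, -0.3, 0.2]
gripper_width: 20.0
gripper_force: 0.1
```

Emit:
{"method": "apply_moves", "body": {"deltas": [[0.0,0.001,0.0,0.0,-0.8],[0.0,0.001,0.0,0.0,-1],[0.0,0.001,0.0,0.0,-1],[0.0,0.001,0.0,0.0,-1]], "grip_force": 20}}

```text
time_s: 3.25
ee_pos: [546.1, -289.7, 141.0]
ee_rot: [180.0, 0.0, 99.0]
force: [1.3, -0.2, -1.6]
gripper_width: 18.3
gripper_force: 20.0
```

```bash
python3 go.py 546.8 -289 141 99.2
python3 - <<'E'
from h import *
im=cams.grab_frame("wrist");cv2.imwrite("pics/w4.png",im)
s=cams.grab_frame("scene");cv2.imwrite("pics/s4.png",s)
# width of orange area
h=cv2.cvtColor(im,cv2.COLOR_BGR2HSV).astype(int)
m=((h[...,0]<22)&(h[...,1]>110));
for r in(165,170,180,190,200,210):
    c=np.where(m[r,280:360])[0]+280;print(r,c.min() if len(c) else None,c.max() if len(c) else None)
E
```

```text
t 3.25 [ 546.1 -289.7  141. ] [180.   0.  99.] w 18.3 F [ 1.3 -0.2 -1.6] 
tool mm [ 0.6  0.8 -0. ] roll rad -0.004
165 304 334
170 302 336
180 301 338
190 300 338
200 301 338
210 301 338
```

The grip is flush at 18.3 mm, so the lifter is upright. I'll grip harder and leave along the opening.

Emit:
{"method": "apply_moves", "body": {"deltas": [[0.0,0.0,0.0,0.0,-1],[0.0,0.008,-0.006,0.0,-1],[0.0,0.018,-0.012,0.0,-1],[0.0,0.03,-0.02,0.0,-1],[0.0,0.04,-0.04,0.0,-1]], "grip_force": 45}}

```text
time_s: 3.85
ee_pos: [585.8, -282.7, 179.8]
ee_rot: [-179.8, -0.1, 99.0]
force: [0.2, -0.9, -2.2]
gripper_width: 18.0
gripper_force: 45.0
```

Emit:
{"method": "apply_moves", "body": {"deltas": [[0.0,0.0,-0.04,0.0,-1],[0.0,0.0,-0.09,0.0,-1],[0.0,0.0,-0.14,0.0,-1],[0.0,0.0,-0.14,0.0,-1],[0.0,0.0,-0.14,0.0,-1]]}}

```text
time_s: 4.35
ee_pos: [586.3, -283.4, 322.5]
ee_rot: [179.9, 0.1, 99.0]
force: [-0.6, -0.5, -2.5]
gripper_width: 17.4
gripper_force: 45.0
```

```bash
python3 go.py 546.8 -289 141 99.2
python3 - <<'E'
from h import *
im=cams.grab_frame("wrist");cv2.imwrite("pics/w5.png",im)
s=cams.grab_frame("scene");t=cams.grab_frame("top");cv2.imwrite("pics/s5.png",s);cv2.imwrite("pics/t5.png",t)
ee=env.state()["ee_pos"];R=Ro.from_euler("z",9,degrees=True).as_matrix()
S=cam("scene");print("scene tip/ saddle expected",[proj(S,ee+[0,0,19]+R@np.array(v)).round(1) for v in((0,0,0),(25,14.5,-110),(25,-14.5,-110),(28,18,-127),(28,-18,-127))])
p=proj(S,ee+[0,0,-50]).astype(int);print(p)
x,y=p[0]-60,p[1]-50
cv2.imwrite("pics/s5c.png",cv2.resize(s[max(y,0):y+110,max(x,0):x+130],None,fx=5,fy=5,interpolation=2));print(x,y)
E
```

```text
t 4.35 [ 586.3 -283.4  322.5] [1.799e+02 1.000e-01 9.900e+01] w 17.4 F [-0.6 -0.5 -2.5] 
tool mm [  1.  -40.4 181.4] roll rad -0.003
scene tip/ saddle expected [array([246.9, 251.1]), array([268.3, 276.5]), array([262.7, 288.7]), array([271.1, 279.3]), array([264.2, 294.4])]
[251 269]
191 219
```

View pics/s5c.png

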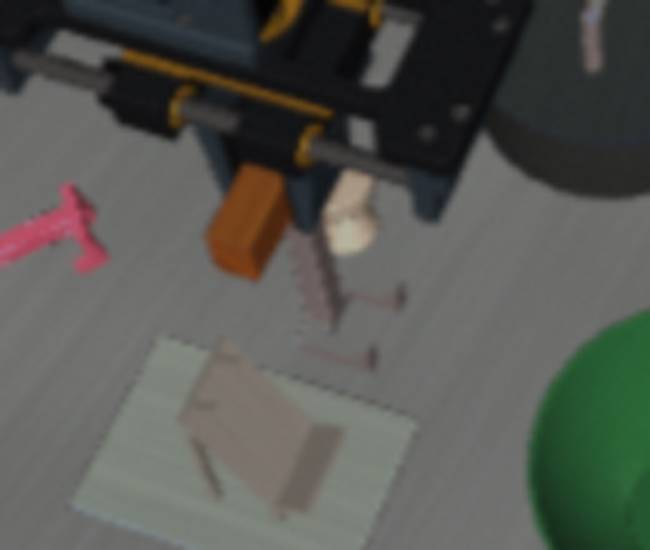

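The lifter is held upright with the prongs visible at (271,277) and (265,289). Next stop is in front of the loop, at height.

Emit:
{"method": "apply_moves", "body": {"deltas": [[0.03,-0.002,0.0,-0.01,-1],[0.07,-0.005,0.0,-0.02,-1],[0.11,-0.008,0.0,-0.04,-1],[0.15,-0.011,0.0,-0.06,-1],[0.19,-0.014,0.0,-0.082,-1]]}}

```text
time_s: 5.0
ee_pos: [540.7, -96.4, 319.0]
ee_rot: [-179.8, -0.1, 103.7]
force: [-0.2, -0.1, -2.2]
gripper_width: 17.6
gripper_force: 45.0
```

Emit:
{"method": "apply_moves", "body": {"deltas": [[0.035,-0.007,0.0,0.0,-1],[0.06,-0.012,0.0,0.0,-1],[0.075,-0.016,0.0,0.0,-1],[0.082,-0.018,0.01,0.0,-1],[0.082,-0.018,0.02,0.0,-1]]}}

```text
time_s: 5.5
ee_pos: [504.8, -22.5, 299.7]
ee_rot: [-180.0, 0.0, 103.7]
force: [0.5, -0.8, -2.4]
gripper_width: 18.0
gripper_force: 45.0
```

```bash
python3 go.py 524.2 -16.4 300 103.7
python3 - <<'E'
from h import *
st=env.state()
w=cams.grab_frame("wrist");s=cams.grab_frame("scene");t=cams.grab_frame("top")
for n,i in(("w6",w),("s6",s),("t6",t)):cv2.imwrite(f"pics/{n}.png",i)
S=cam("scene");T=cam("top");W=cam("wrist")
# loop ends: seen (from first pictures) vs projected
C=np.array([571.8,-4.8,126]);v=np.array([-.237,.971,0])
print("scene ends proj",proj(S,C+38*v),proj(S,C-38*v),"seen (317,200),(309.4,222)")
ee=st["ee_pos"];R=Ro.from_euler("z",st["ee_rot"][2]-90,degrees=True).as_matrix()
for L in ((25,14.5,-110),(25,-14.5,-110)):
    P=ee+[0,0,19]+R@np.array(L);print("tip",P.round(1),"top",proj(T,P).round(1),"scene",proj(S,P).round(1),"wrist",proj(W,P).round(1))
print("wrist loop ends",proj(W,C+38*v),proj(W,C-38*v))
p=proj(S,ee+[20,0,-130]).astype(int);q=proj(T,C).astype(int);print(p,q)
k=lambda im,p,f:cv2.resize(im[max(p[1]-32,0):p[1]+32,p[0]-32:p[0]+32],(390,390),interpolation=2)
cv2.imwrite("pics/c6.png",np.hstack([k(s,p,5),k(t,q,5)]))
E
```

```text
t 5.5 [504.8 -22.5 299.7] [-180.     0.   103.7] w 18.0 F [ 0.5 -0.8 -2.4] 
tool mm [ 1.3 20.3 -0.3] roll rad 0.001
scene ends proj [316.16126829 200.68620859] [309.07707823 222.6117857 ] seen (317,200),(309.4,222)
tip [525.6  -2.5 208.7] top [324.2 204.8] scene [296.9 184.4] wrist [348.8 186.2]
tip [532.5 -30.6 208.7] top [336.2 201.8] scene [293.8 192.9] wrist [348.1 218.4]
wrist loop ends [382.71811317 149.84816199] [379.73803561 215.87749585]
[293 199] [323 191]
```

View pics/c6.png

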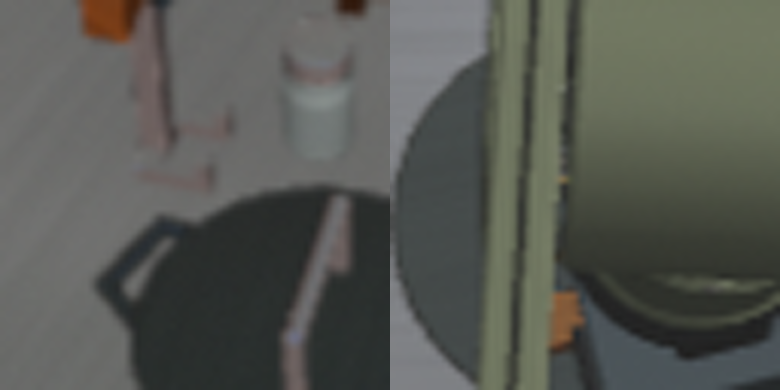

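The scene crop shows the prong tips at about (299,185) and (295,194), within about 2 px of the prediction. The loop also matches its computed place. Next is a numerical check of both in the wrist image.

Run:
```python
from h import *
im=cv2.imread("pics/w6.png");g=cv2.cvtColor(im,cv2.COLOR_BGR2GRAY);W=cam("wrist")
np.set_printoptions(linewidth=250)
for r in range(140,240,6): print(r,g[r,326:402:2])
```

```text
140 [117 121 122 118 118 118 118 117 120 123 121 118 123 118 118 121 119 121 114 118 121 117 118 127 121 122 118 119 120 119 122 116 122 118 120 123 118 119]
146 [120 117 117 119 120 122 118 121 120 116 121 116 125 115 120 120 119 117 119 117 118 118  86  80  84  84 110 141 156 140 120 119 119 118 118 122 125 114]
152 [115 119 121 120 120 122 122 121 116 116 120 119 125 117 121 121 118 119 119 120 119 119 117 123 127  92 158 198 201 206 117 121 119 119 118 118 122 119]
158 [114 116 121 121 117 119 119 120 118 119 120 121 122 124 120 125 119 121 120 119 126 122 122 127 124  94 168 201 202 205 118 123 120 123 115 124 124 119]
164 [ 77  74  79  82  97 124 119 121 119 120 127 116 121 122 123 121 123 118 120 117 114 120 127 123 120 115 175 200 202 185 121 123 123 120 122 121 121 120]
170 [100  95 105 105 109  89 145 119 121 120 122 122 123 122 119 125 121 118 120 124 117 122 128 120 120 131 180 199 204 137 122 122 123 120 117 122 121 117]
176 [156 159 166 160 162 157 155 122 119 123 123 125 121 122 113 124 122 119 118 126 121 121 120 118 118 144 189 202 206 106 125 123 121 123 120 124 116
[... 885 characters left out ...]
117 133  85 140 189 202 205 103 120 114 121 116 119 120 120 113 118]
218 [154 155 155 158 157 160 123  22  49  63  56  64  62  51 121 119 118 116 125 124 126 125 123 121 136 211 217 149 123 127 122 120 121 126 124 123 122 123]
224 [157 153 154 156 158 162  94  24  30  53  58  62  57  62  60  57 125  72  21  41  32  18  31  29  29  35  31  34  27  30  36  35  38  45  32  39  34  39]
230 [155 154 156 155 157 161  88  23  26  28  62  59  58  53  57  60  63  33  27  27  25  34  41  24  38  33  31  26  27  38  35  38  28  32  32  41  30  30]
236 [157 156 155 157 160 161  57  24  30  23  39  57  63  64  57  61  64  75  76 106  69  29  25  31  37  37  35  34  31  34  27  39  34  23  31  27  32  35]
```

Emit:
{"method": "apply_moves", "body": {"deltas": [[0.001,0.0,0.035,0.0,-1],[0.001,0.0,0.07,0.0,-1],[0.001,0.0,0.09,0.0,-1],[0.001,0.0,0.098,0.0,-1],[0.001,0.0,0.098,0.0,-1]]}}

```text
time_s: 6.15
ee_pos: [504.9, -22.2, 202.2]
ee_rot: [-179.9, -0.0, 103.6]
force: [-0.2, -0.7, -1.5]
gripper_width: 17.3
gripper_force: 45.0
```

```bash
python3 go.py 557 -8.4 202 103.9
python3 - <<'E'
from h import *
im=cams.grab_frame("wrist");g=cv2.cvtColor(im,cv2.COLOR_BGR2GRAY);W=cam("wrist");s=cams.grab_frame("scene")
cv2.imwrite("pics/w7.png",im);cv2.imwrite("pics/s7.png",s)
np.set_printoptions(linewidth=300)
for r in range(96,226,8): print(r,g[r,330:430:2])
C=np.array([570.6,-5.1,126]);v=np.array([-.237,.971,0]);print([proj(W,C+k*v).round(1) for k in(38,0,-38)])
ee=env.state()["ee_pos"];R=Ro.from_euler("z",13.7,degrees=True).as_matrix()
print([proj(W,ee+[0,0,19]+R@np.array((25,k,-110))).round(1) for k in(14.5,-14.5)])
E
```

```text
t 6.15 [504.9 -22.2 202.2] [-179.9   -0.   103.6] w 17.3 F [-0.2 -0.7 -1.5] 
tool mm [ 1.1 53.9  0.1] roll rad -0.005
96 [208 204 208 199 203 203 203 202 206 202 203 201 194 209 205 204 205 204 202 204 204 208 206 204 202 202 200 206 203 204 207 206 207 201 204 206 202 205 202 204 201 199 205 203 204 202 203 206 206 207]
104 [203 208 198 204 202 203 202 204 203 204 203 195 206 204 202 204 205 210 211 146  80  94 101 105 106 106 113 109 114 116 120 124 121 120 120 117 114 114 115 111 105 105 101  89 137 215 214 206 206 207]
112 [209 200 204 201 206 203 205 206 209 132  84 102 113 120 122 121 119 117 122 118 122 121 122 122 121 125 118 122 121 122 121 127 123 123 125 124 123 122 121 121 128 120 124 127 122 127 122 121 124 126]
120 [200 203 207 145  95 105 114 121 124 124 120 121 124 122 120 123 117 125 123 121 124 120 124 122 125 120 119 120 121 122 124 127 119 123 123 124 125 123 126 120 123 123 124 122 122 125 121 118 121 122]
128 [ 98 113 124 125 118 124 126 121 125 122 120 120 125 121 121 127 121 125 125 121 125 120 120 118 123 124 123 123 123 120 125 124 121 124 120 123 123 123 12
[... 1935 characters left out ...]
22 122 121 124 125 125 126 127 125 128 125 126 127 125 119 123 128 127 126 125 124 126 125 127 125 115 130 172 198 205 206 208 122 124 125 123 123 131 130 124 121 120 124]
216 [160 163 163 165 126  26  59  59  61  65  66  90 129 125 124 126 127 122 128 124 123 123 125 124 127 124 128 126 125 123 126 123  99 144 180 201 207 208 183 125 128 124 125 122 123 127 124 122 127 122]
224 [159 162 163 167  96  32  32  56  68  66  65  61  66  59 137  73  26  29  39  28  33  38  34  31  43  39  42  34  39  36  35  44  33  40  30  40  38  32  43  30  39  25  33  27  36  37  33  38  35  33]
[array([402.9, 160.2]), array([400.1, 206. ]), array([397.5, 248.7])]
[array([348.8, 187.3]), array([348.1, 219.5])]
```

Emit:
{"method": "apply_moves", "body": {"deltas": [[0.001,0.015,0.0,0.0,-1],[0.001,0.03,0.0,0.0,-1],[0.001,0.045,0.0,0.0,-1],[0.001,0.055,0.0,0.0,-1],[0.001,0.055,0.0,0.0,-1]]}}

```text
time_s: 6.75
ee_pos: [559.4, -7.5, 203.7]
ee_rot: [179.9, 0.0, 103.7]
force: [0.1, -0.1, -1.9]
gripper_width: 17.8
gripper_force: 45.0
```

```bash
python3 go.py 558.2 -8.2 202 103.9
python3 - <<'E'
from h import *
im=cams.grab_frame("wrist");g=cv2.cvtColor(im,cv2.COLOR_BGR2GRAY);W=cam("wrist")
cv2.imwrite("pics/w8.png",im);np.set_printoptions(linewidth=300)
for r in range(152,222,5): print(r,g[r,324:364])
ee=env.state()["ee_pos"];R=Ro.from_euler("z",13.7,degrees=True).as_matrix()
print([proj(W,ee+[0,0,19]+R@np.array((25,k,-110))).round(1) for k in(14.5,-14.5)])
C=np.array([571.8,-4.9,126]);v=np.array([-.237,.971,0]);print([proj(W,C+k*v).round(1) for k in(38,0,-38)])
E
```

```text
t 6.75 [559.4  -7.5 203.7] [179.9   0.  103.7] w 17.8 F [ 0.1 -0.1 -1.9] 
tool mm [-0.4 -1.3  1.7] roll rad -0.003
152 [124 126 128 125  92  90  92  94  92  93 101 107 113 123 123 120 125 122 120 124 124 121 121 125 129 119 123 122 124 127 123 119 122 125 124 123 121 120 122 125]
157 [122 121 126 128  82  93 118 132 147 164 175 183 186 186 184 178 158 117 120 126 125 125 120 124 128 129 121 121 123 129 121 123 121 126 124 120 119 119 122 122]
162 [122 128 129 127 124 119 154 176 190 201 205 204 204 204 204 209 198 122 122 128 123 121 123 124 126 125 123 124 125 126 121 120 125 123 122 123 122 119 124 125]
167 [ 82  87  81  78  86  87  83  83  88  80  82  76 121 217 211 210 197 114 119 126 127 124 122 126 126 123 122 122 125 128 124 122 121 125 127 119 119 122 122 127]
172 [133 133 132 135 136 139 141 144 141 139 138 138 136 126 139 218 196 106 117 123 123 122 127 124 125 125 127 123 130 127 121 125 124 125 123 122 124 118 123 124]
177 [153 161 159 165 165 166 164 166 164 164 165 162 159 161 155 167 198 106 122 119 122 121 124 127 128 130 127 129 126 126 124 125 124 123 120 123 122 12
[... 755 characters left out ...]
 120 124 126 124 128 125 126 124 127 128 125 123 124 120 121 121 123 123 128 124 130]
207 [158 159 162 157 156 156 158 161 161 161 160 162 160 154 145 205 118 122 124 125 121 125 123 127 122 125 127 129 122 124 126 124 126 122 122 122 123 124 123 129]
212 [157 160 157 155 158 159 157 164 161 164 162 161 160 161 140 209 199  85  47  57  53  53  72  98 106 112 107 119 128 125 125 122 117 121 122 122 123 125 127 128]
217 [159 160 157 158 157 158 157 160 162 161 161 162 161 171 128   7  32  30  56  67  64  56  64  57  62  62  59  57  65 103 131 124 121 121 119 121 127 123 123 130]
[array([348.2, 187.1]), array([347.5, 219.2])]
[array([336. , 162.3]), array([335.4, 207.9]), array([334.9, 250.5])]
```

The bar lies over the saddle, slightly close to the shaft. I'll back off 1.5 mm and raise slowly to contact.

Emit:
{"method": "apply_moves", "body": {"deltas": [[0.0,-0.0015,0.0,0.0,-1],[0.0,-0.0015,-0.008,0.0,-1],[0.0,-0.0015,-0.014,0.0,-1],[0.0,-0.0015,-0.018,0.0,-1],[0.0,-0.0015,-0.022,0.0,-1]], "grip_force": 50}}

```text
time_s: 7.3
ee_pos: [556.0, -8.0, 224.9]
ee_rot: [-179.9, -0.0, 103.7]
force: [0.5, 0.1, -7.4]
gripper_width: 17.6
gripper_force: 50.0
```

Emit:
{"method": "apply_moves", "body": {"deltas": [[0.0,0.0,-0.003,0.0,-1],[0.0,0.0,-0.006,0.0,-1],[0.0,0.0,-0.009,0.0,-1],[0.0,0.0,-0.012,0.0,-1],[0.0,0.0,-0.015,0.0,-1]]}}

```text
time_s: 7.8
ee_pos: [556.5, -7.9, 240.0]
ee_rot: [-180.0, -0.0, 103.7]
force: [-0.1, -0.1, -7.5]
gripper_width: 17.9
gripper_force: 50.0
```

Run:
```python
from h import *
s=env.state();print(s["force"],s["torque"],s["ee_pos"],s["ee_rot"])
im=cams.grab_frame("wrist");cv2.imwrite("pics/w9.png",im);g=cv2.cvtColor(im,cv2.COLOR_BGR2GRAY);np.set_printoptions(linewidth=300)
for r in range(148,222,6): print(r,g[r,324:364])
```

```text
[-0.05569226 -0.11474393 -7.51231611] [-0.00587916 -0.09621561 -0.01108259] [556.53474237  -7.93823605 240.00577884] [-1.79979864e+02 -1.26534423e-03  1.03695683e+02]
148 [123 123 120 119 123 126 128 125 111 111 105 111 121 122 125 123 123 120 122 123 126 124 123 123 123 126 124 121 124 125 126 122 120 125 125 122 118 126 121 123]
154 [122 122 122 119 128 111  77  88  95 116 128 145 158 164 166 164 164 149 119 122 126 125 117 125 124 126 125 124 121 124 131 121 122 122 124 119 119 124 119 122]
160 [124 121 122 124 124 123 117  99 147 167 184 198 201 203 205 202 206 208 189 110 121 126 126 123 124 129 127 124 125 126 124 121 123 125 124 122 120 123 124 122]
166 [ 82  82  83  87  82  84  79  84  83  81  78  96 166 213 205 204 209 205 165 110 127 123 123 123 125 126 124 123 126 126 122 122 124 127 121 123 118 123 124 124]
172 [134 134 132 138 137 138 142 144 141 138 141 141 133 125 137 213 209 207 186 115 121 121 123 124 127 123 123 124 121 131 122 125 125 121 122 119 122 125 121 124]
178 [156 160 160 163 163 167 167 164 164 166 161 165 160 159 157 170 214 201 128 108 104 104 110 111 10
[... 524 characters left out ...]
127 121 122 124 120 123 127 123 130]
202 [155 159 156 155 158 155 157 158 159 162 161 162 164 156 150 215 208 170 114 119 117 124 127 124 128 123 124 128 129 127 125 126 122 127 120 122 123 127 125 126]
208 [157 156 159 160 157 156 157 161 163 161 163 161 160 153 147 218 204 160 110 118 118 117 119 119 126 119 126 125 126 125 118 120 125 121 120 126 127 126 125 128]
214 [158 156 157 156 162 158 158 159 163 160 163 161 161 166 121   3  13  38  64  56  61  58  53  62  59  55 102 173 127 124 121 125 121 121 122 122 123 125 123 128]
220 [157 157 161 156 158 156 160 162 158 161 161 164 167 170  94  18  33  25  39  54  65  63  59  64  61  61  62  63  64  54  61 104 129 124 123 121 127  11   8  21]
```

The lid is up: the load rose from 2.2 N to 7.5 N. I'll lift higher, then carry it smoothly.

Emit:
{"method": "apply_moves", "body": {"deltas": [[0.0,0.0,-0.007,0.0,-1],[0.0,0.0,-0.017,0.0,-1],[0.0,0.0,-0.029,0.0,-1],[0.0,0.0,-0.039,0.0,-1],[0.002,0.0,-0.045,0.0,-1]]}}

```text
time_s: 8.35
ee_pos: [556.8, -6.2, 286.8]
ee_rot: [179.8, 0.1, 103.7]
force: [0.2, 0.4, -6.7]
gripper_width: 17.7
gripper_force: 50.0
```

Emit:
{"method": "apply_moves", "body": {"deltas": [[0.008,-0.001,0.0,0.0,-1],[0.02,-0.002,0.0,0.0,-1],[0.037,-0.003,0.0,0.0,-1],[0.058,-0.005,0.0,0.0,-1],[0.08,-0.007,0.0,0.0,-1]]}}

```text
time_s: 8.85
ee_pos: [529.2, 72.0, 284.3]
ee_rot: [-179.9, -0.1, 103.7]
force: [1.1, 0.7, -5.6]
gripper_width: 17.8
gripper_force: 50.0
```

Emit:
{"method": "apply_moves", "body": {"deltas": [[0.02,-0.002,0.0,0.0,-1],[0.039,-0.003,0.0,0.0,-1],[0.055,-0.005,0.0,0.0,-1],[0.065,-0.006,0.0,0.0,-1],[0.069,-0.006,0.0,0.0,-1]]}}

```text
time_s: 9.35
ee_pos: [507.2, 137.2, 284.7]
ee_rot: [-180.0, -0.0, 103.8]
force: [-0.2, 0.1, -7.1]
gripper_width: 17.8
gripper_force: 50.0
```

```bash
python3 go.py 449.2 316.2 280 103.7
python3 - <<'E'
from h import *
W=cam("wrist");T=cam("top");S=cam("scene")
im=cams.grab_frame("wrist");cv2.imwrite("pics/w10.png",im)
b=cv2.imread("pics/top0.png")
def cen(im,c,box):
    h=cv2.cvtColor(im,cv2.COLOR_BGR2HSV).astype(int);m=((h[...,1]>110)&((h[...,0]<16)|(h[...,0]>174))&(h[...,2]>50)).astype(np.uint8)
    k=np.zeros_like(m);x0,y0,x1,y1=box;k[y0:y1,x0:x1]=m[y0:y1,x0:x1];p=cv2.findNonZero(k)
    if p is None: return print("none")
    P=np.array([plane(c,q[0],22)[:2] for q in p],np.float32);r=cv2.minAreaRect(P);print(len(p),cv2.boundingRect(p),"area-mean",P.mean(0).round(1),"rect",np.round(r[0],1),np.round(r[1],1),round(r[2],1))
c=W;print("pred trivet px",[proj(W,(462.8+dx,319.5+dy,22)).round() for dx,dy in((0,0),(90,0),(-90,0),(0,90),(0,-90))])
cen(im,W,(150,0,450,225));cen(b,T,(165,195,245,280))
cen(cv2.imread("pics/scene0.png"),S,(300,130,360,175))
E
```

```text
t 9.35 [507.2 137.2 284.7] [-180.    -0.   103.8] w 17.8 F [-0.2  0.1 -7.1] 
tool mm [187.7 -13.6   4.7] roll rad 0.002
pred trivet px [array([320.,  28.]), array([387.,  46.]), array([251.,   9.]), array([338., -51.]), array([304., 100.])]
2555 (264, 0, 111, 225) area-mean [470.5 275.2] rect [503.5 216.4] [129.4 304.9] 21.8
1106 (177, 210, 55, 59) area-mean [461.9 317.1] rect [462.9 316.1] [128.3 115.4] 22.8
958 (310, 140, 39, 30) area-mean [468.6 308.6] rect [469.5 306.2] [126.8 134.6] 22.9
```

Emit:
{"method": "apply_moves", "body": {"deltas": [[0.008,0.0,0.0,0.0,-1],[0.024,-0.002,0.0,0.0,-1],[0.044,-0.004,0.0,0.0,-1],[0.06,-0.005,0.0,0.0,-1],[0.068,-0.006,0.0,0.0,-1]]}}

```text
time_s: 9.9
ee_pos: [486.0, 201.3, 284.8]
ee_rot: [-180.0, -0.0, 103.7]
force: [-0.1, -0.2, -7.0]
gripper_width: 17.6
gripper_force: 50.0
```

```bash
python3 go.py 450 314 280 103.7
python3 - <<'E'
from h import *
W=cam("wrist")
im=cams.grab_frame("wrist");cv2.imwrite("pics/w11.png",im)
h=cv2.cvtColor(im,cv2.COLOR_BGR2HSV).astype(int);m=((h[...,1]>110)&((h[...,0]<16)|(h[...,0]>174))&(h[...,2]>50)).astype(np.uint8)
n,l,st,ce=cv2.connectedComponentsWithStats(m)
P=[]
for i in range(1,n):
    if st[i,4]>60:
        q=cv2.findNonZero((l==i).astype(np.uint8));w=np.array([plane(W,p[0],22)[:2] for p in q],np.float32);r=cv2.minAreaRect(w)
        v=h[l==i][:,2];print(st[i],np.round(r[0],1),np.round(r[1],1),round(r[2],1),np.percentile(v,[10,50,90]))
print("pred",[proj(W,(463.5+dx,317+dy,22)).round() for dx,dy in((0,0),(90,0),(-90,0),(0,90),(0,-90))])
# lid's bar and rim in picture
g=cv2.cvtColor(im,cv2.COLOR_BGR2GRAY);np.set_printoptions(linewidth=300)
print([g[r,324:350:2] for r in(155,162,170)]); print("col319",g[60:150:4,319])
E
```

```text
t 9.9 [486.  201.3 284.8] [-180.    -0.   103.7] w 17.6 F [-0.1 -0.2 -7. ] 
tool mm [118.   -8.3   4.9] roll rad 0.0
[333  31  15   8  63] [468.5 383.1] [18.4  6.5] 21.7 [113.  125.  167.8]
[277  40  21   8  68] [404.7 356.1] [26.2  6.4] 22.3 [113.7 126.  168. ]
[271  43  96  32 520] [449.9 348.2] [125.3  19.9] 23.0 [121.  156.  178.1]
[274  70  95  28 445] [460.5 318.1] [125.2  23.5] 20.1 [120.  129.  179.6]
[343  98  15   9  76] [502.7 305.7] [18.7 10.3] 13.7 [119.  128.  177.5]
[300 164  39  81 435] [475.8 159.1] [128.4  49. ] 78.2 [111. 124. 187.]
pred [array([324.,  86.]), array([389., 103.]), array([257.,  69.]), array([341.,  13.]), array([308., 152.])]
[array([120, 124, 124,  84, 111, 137, 170, 181, 182, 130, 120, 121, 117], dtype=uint8), array([119, 121, 124, 126, 138, 181, 201, 200, 205, 189, 118, 124, 125], dtype=uint8), array([ 99,  97, 102,  99, 111, 109,  90, 234, 205, 163, 121, 123, 121], dtype=uint8)]
col319 [200 199 149 148 149 150 198 198 122 147 150 141 115 122 117 119 121 118 116 120 121 120 118]
```

Run:
```python
from h import *
np.set_printoptions(linewidth=250)
def prof(im,c,step,rng):
    h=cv2.cvtColor(im,cv2.COLOR_BGR2HSV)
    d=np.array([.922,.387,0]);p=np.array([-.387,.922,0]);C=np.array([463.5,317,22])
    def at(P):
        u=proj(c,P);return cv2.remap(h,np.float32([[u[0]]]),np.float32([[u[1]]]),1)[0,0]
    print("p",list(range(*rng)))
    for s in(-45,-20,0,20,45): print("s",s,[int(at(C+s*d+k*p)[1]) for k in range(*rng)])
    for k in (46,15,31,-15,-46): print("along k",k,[(s,int(at(C+s*d+k*p)[1])) for s in list(range(-76,-52,3))+list(range(52,76,3))])
print("wrist");prof(cv2.imread("pics/w11.png"),cam("wrist"),3,(-10,80,3))
print("top");prof(cv2.imread("pics/top0.png"),cam("top"),3,(-76,76,4))
```

```text
wrist
p [-10, -7, -4, -1, 2, 5, 8, 11, 14, 17, 20, 23, 26, 29, 32, 35, 38, 41, 44, 47, 50, 53, 56, 59, 62, 65, 68, 71, 74, 77]
s -45 [163, 182, 16, 2, 3, 4, 16, 177, 154, 156, 154, 163, 179, 6, 4, 3, 7, 152, 155, 155, 153, 156, 172, 18, 4, 4, 3, 3, 1, 1]
s -20 [161, 180, 11, 2, 2, 2, 16, 176, 152, 158, 163, 158, 146, 5, 3, 4, 6, 142, 153, 153, 160, 160, 166, 10, 4, 1, 2, 2, 4, 3]
s 0 [163, 180, 13, 1, 5, 3, 10, 176, 163, 153, 158, 158, 154, 5, 4, 3, 6, 152, 156, 157, 160, 164, 168, 15, 2, 3, 3, 2, 3, 3]
s 20 [160, 181, 10, 3, 2, 3, 15, 174, 153, 155, 158, 155, 128, 5, 1, 3, 6, 140, 155, 151, 155, 165, 167, 37, 4, 2, 3, 3, 3, 1]
s 45 [158, 178, 11, 3, 3, 4, 11, 171, 151, 158, 160, 156, 135, 5, 3, 4, 4, 149, 155, 158, 156, 161, 164, 13, 2, 4, 1, 3, 3, 3]
along k 46 [(-76, 4), (-73, 3), (-70, 3), (-67, 8), (-64, 182), (-61, 151), (-58, 152), (-55, 152), (52, 155), (55, 153), (58, 151), (61, 159), (64, 54), (67, 2), (70, 3), (73, 4)]
along k 15 [(-76, 3), (-73, 1), (-70, 4), (-67, 9), (-64, 184), (-61, 152), (-58, 151), (-55, 159), (52, 153), (55, 156), (58, 156), (61, 158), (64, 52), (6
[... 1725 characters left out ...]
76, 9), (-73, 8), (-70, 8), (-67, 31), (-64, 112), (-61, 134), (-58, 133), (-55, 134), (52, 132), (55, 134), (58, 135), (61, 130), (64, 81), (67, 8), (70, 8), (73, 8)]
along k 31 [(-76, 9), (-73, 9), (-70, 8), (-67, 9), (-64, 8), (-61, 8), (-58, 9), (-55, 9), (52, 9), (55, 8), (58, 8), (61, 8), (64, 8), (67, 8), (70, 8), (73, 9)]
along k -15 [(-76, 9), (-73, 8), (-70, 8), (-67, 16), (-64, 132), (-61, 136), (-58, 135), (-55, 134), (52, 133), (55, 133), (58, 133), (61, 132), (64, 75), (67, 11), (70, 9), (73, 9)]
along k -46 [(-76, 9), (-73, 9), (-70, 9), (-67, 29), (-64, 108), (-61, 136), (-58, 135), (-55, 134), (52, 133), (55, 133), (58, 133), (61, 132), (64, 92), (67, 10), (70, 8), (73, 10)]
```

The trivet centre is (462.5,318) from the two views, so the TCP target is (449,314.7).

Emit:
{"method": "apply_moves", "body": {"deltas": [[0.01,-0.001,0.0,0.0,-1],[0.028,-0.002,0.0,0.0,-1],[0.05,-0.004,0.0,0.0,-1],[0.074,-0.006,0.0,0.0,-1],[0.094,-0.007,0.0,0.0,-1]]}}

```text
time_s: 10.45
ee_pos: [457.0, 290.8, 284.9]
ee_rot: [180.0, -0.0, 103.6]
force: [0.1, -0.9, -7.0]
gripper_width: 17.9
gripper_force: 50.0
```

Emit:
{"method": "apply_moves", "body": {"deltas": [[0.014,-0.001,0.0,0.0,-1],[0.022,-0.002,0.004,0.0,-1],[0.025,-0.002,0.014,0.0,-1],[0.025,-0.002,0.028,0.0,-1],[0.025,-0.002,0.043,0.0,-1]]}}

```text
time_s: 10.95
ee_pos: [449.5, 312.9, 240.8]
ee_rot: [-180.0, 0.1, 103.7]
force: [0.2, 0.1, -7.7]
gripper_width: 17.5
gripper_force: 50.0
```

```bash
python3 go.py 448.9 314.7 186 103.7
```

```text
t 10.95 [449.5 312.9 240.8] [-1.800e+02  1.000e-01  1.037e+02] w 17.5 F [ 0.2  0.1 -7.7] 
tool mm [ 1.9 -0.2 54.8] roll rad -0.001
```

Emit:
{"method": "apply_moves", "body": {"deltas": [[0.002,0.0,0.015,0.0,-1],[0.002,0.0,0.03,0.0,-1],[0.002,0.0,0.042,0.0,-1],[0.002,0.0,0.05,0.0,-1],[0.002,0.0,0.055,0.0,-1]]}}

```text
time_s: 11.45
ee_pos: [448.8, 315.3, 186.0]
ee_rot: [-179.9, 0.0, 103.7]
force: [-0.2, 0.6, -6.6]
gripper_width: 17.2
gripper_force: 50.0
```

```bash
python3 go.py 448.9 314.7 170 103.7
python3 - <<'E'
from h import *
W=cam("wrist");im=cams.grab_frame("wrist");cv2.imwrite("pics/w12.png",im);g=cv2.cvtColor(im,cv2.COLOR_BGR2GRAY)
s=env.state();R=Ro.from_euler("z",s["ee_rot"][2]-90,degrees=True).as_matrix()
for o in(12,14,16): print(o,[proj(W,s["ee_pos"]+R@np.array((o,k,-97.))).round(1) for k in(38,43)])
for r in range(146,166,2): print(r,g[r,322:350:1])
# lid rim far edge and sides
gx=g.astype(int);print("col335",[ (r,gx[r,335]) for r in range(70,130,3)])
E
```

```text
t 11.45 [448.8 315.3 186. ] [-179.9    0.   103.7] w 17.2 F [-0.2  0.6 -6.6] 
tool mm [-0.5 -0.  16. ] roll rad -0.0
12 [array([333.1, 159.1]), array([333.2, 153.3])]
14 [array([335.4, 159.1]), array([335.5, 153.3])]
16 [array([337.7, 159.1]), array([337.8, 153.3])]
146 [118 117 116 116 117 116 114 117 119 122 119 119 122 122 118 119 116 122
 117 117 116 116 121 120 117 116 118 119]
148 [120 119 112 117 119 117 116 119 121 116 103 105 103 111 117 121 123 122
 116 120 119 117 120 119 117 117 123 120]
150 [119 112 117 113 118 118 120 119  98  83  85  89  92  90 102 104 114 116
 114 121 115 118 121 119 118 118 119 117]
152 [119 114 118 117 115 117 120 103  82  83  85  88  92 121 132 137 135 115
 119 122 111 116 120 118 118 122 121 125]
154 [117 114 117 113 119 121 119  96  75  84 102 114 131 142 153 157 158 160
 157 138 112 116 124 119 117 116 123 122]
156 [118 117 118 113 117 118 119 118  98  93 121 143 163 180 189 196 196 203
 195 183 131 115 119 117 118 118 120 121]
158 [119 116 117 116 117 118 119 118 115 100 147 169 184 196 199 200 198 200
 202 199 158 113 116 120 115 119 121 121]
160 [119 119 121 112 117 120 123 119 118 105 146 166 183 191 196 197 199 198
 203 199 154 113 119 115 119 122 117 121]
162 [119 121 124 117 119 123 121 120 116 103 149 170 185 194 198 197 199 198
 201 197 152 112 118 119 116 119 123 119]
164 [ 69  72  72  77  76  75  75  76  78  78  76  75 119 178 206 203 201 196
 201 200 177 112 122 119 114 118 120 120]
col335 [(70, np.int64(200)), (73, np.int64(197)), (76, np.int64(199)), (79, np.int64(196)), (82, np.int64(195)), (85, np.int64(194)), (88, np.int64(195)), (91, np.int64(197)), (94, np.int64(195)), (97, np.int64(197)), (100, np.int64(201)), (103, np.int64(152)), (106, np.int64(104)), (109, np.int64(119)), (112, np.int64(118)), (115, np.int64(117)), (118, np.int64(121)), (121, np.int64(115)), (124, np.int64(117)), (127, np.int64(118))]
```

Emit:
{"method": "apply_moves", "body": {"deltas": [[-0.0005,-0.001,0.003,0.0,-1],[-0.0005,-0.001,0.005,0.0,-1],[-0.0005,-0.001,0.007,0.0,-1],[-0.0005,-0.001,0.008,0.0,-1],[-0.0005,-0.001,0.009,0.0,-1]]}}

```text
time_s: 12.0
ee_pos: [448.1, 315.1, 178.0]
ee_rot: [180.0, -0.0, 103.7]
force: [0.4, 0.2, -6.7]
gripper_width: 17.8
gripper_force: 50.0
```

Emit:
{"method": "apply_moves", "body": {"deltas": [[0.0,0.0,0.001,0.0,-1],[0.0,0.0,0.002,0.0,-1],[0.0,0.0,0.003,0.0,-1],[0.0,0.0,0.003,0.0,-1]]}}

```text
time_s: 12.4
ee_pos: [448.0, 315.0, 174.7]
ee_rot: [-180.0, 0.0, 103.7]
force: [0.2, 1.2, -7.3]
gripper_width: 17.7
gripper_force: 50.0
```

Emit:
{"method": "apply_moves", "body": {"deltas": [[0.0,0.0,0.001,0.0,-1],[0.0,0.0,0.002,0.0,-1],[0.0,0.0,0.003,0.0,-1],[0.0,0.0,0.003,0.0,-1]]}}

```text
time_s: 12.8
ee_pos: [448.5, 315.3, 172.6]
ee_rot: [179.9, -0.0, 103.7]
force: [0.1, 0.0, -2.2]
gripper_width: 17.6
gripper_force: 50.0
```

The lid is down: the load is back to the lifter alone. Lower, back out and rise.

Emit:
{"method": "apply_moves", "body": {"deltas": [[0.0,0.001,0.004,0.0,-1],[0.0,0.001,0.01,0.0,-1],[0.0,0.001,0.016,0.0,-1],[0.0,0.001,0.02,0.0,-1],[0.0,0.001,0.02,0.0,-1]]}}

```text
time_s: 13.3
ee_pos: [448.5, 314.9, 150.9]
ee_rot: [-179.9, 0.0, 103.7]
force: [-0.1, 0.2, -1.7]
gripper_width: 17.6
gripper_force: 50.0
```

```bash
python3 go.py 410 305 152 103.7
python3 - <<'E'
from h import *
im=cams.grab_frame("wrist");cv2.imwrite("pics/w13.png",im);g=cv2.cvtColor(im,cv2.COLOR_BGR2GRAY);np.set_printoptions(linewidth=300)
for r in (140,148,156,160,164,176,184,190,200): print(r,g[r,324:356])
E
```

```text
t 13.3 [448.5 314.9 150.9] [-179.9    0.   103.7] w 17.6 F [-0.1  0.2 -1.7] 
tool mm [ -0.5 -39.8  -1. ] roll rad -0.0
140 [119 113 112 118 116 117 121 119 120 126 121 121 120 118 117 117 118 118 119 119 120 115 121 117 123 119 117 124 121 119 119 119]
148 [118 121 114 117 119 121 121 114 122 127 124 117 123 119 120 125 119 123 116 122 117 117 122 121 117 121 118 119 125 116 120 121]
156 [117 116 120 117 119 121  99  80  84 101 114 127 139 147 153 156 156 157 148 125 111 119 119 119 119 118 119 123 121 119 120 120]
160 [122 115 120 118 119 117 132 165 110 145 168 179 192 199 199 203 202 200 201 199 158 113 117 119 122 121 125 122 123 121 116 121]
164 [ 76  79  77  76  74  78  71  78  77  80 111 167 201 197 202 201 201 202 202 195 132 115 120 123 119 121 122 125 120 120 120 122]
176 [156 153 156 159 162 162 167 164 157 159 158 156 158 154 148 165 206 206 206 194 113 118 121 119 120 124 119 121 122 123 118 121]
184 [151 157 160 159 161 162 166 161 161 163 161 155 157 157 148 186 204 201 204 188 151 156 205 201 199 198 199 200 156 115 123 124]
190 [154 156 161 162 163 163 164 165 162 161 160 160 158 154 147 189 204 201 204 189 104 113 113 111 111 113 117 115 116 116 126 122]
200 [151 155 156 153 154 151 154 158 155 157 156 159 158 156 140 185 203 203 201 158 113 121 117 126 119 123 127 118 121 125 124 123]
```

Force is nominal, so there's no interference. Backing out, then up.

Emit:
{"method": "apply_moves", "body": {"deltas": [[0.0,-0.006,0.0,0.0,-1],[0.0,-0.014,0.0,0.0,-1],[0.0,-0.024,0.0,0.0,-1],[0.0,-0.034,0.0,0.0,-1],[0.0,-0.042,0.0,0.0,-1]]}}

```text
time_s: 13.85
ee_pos: [406.9, 305.0, 152.1]
ee_rot: [-180.0, 0.0, 103.7]
force: [0.1, -0.7, -1.6]
gripper_width: 17.7
gripper_force: 50.0
```

Emit:
{"method": "apply_moves", "body": {"deltas": [[0.0,-0.006,-0.01,0.0,-1],[0.0,-0.01,-0.05,0.0,-1],[0.0,-0.01,-0.1,0.0,-1],[0.0,-0.01,-0.14,0.0,-1],[0.0,-0.01,-0.17,0.0,-1]]}}

```text
time_s: 14.35
ee_pos: [398.6, 303.3, 326.0]
ee_rot: [179.7, -0.1, 103.7]
force: [0.9, -0.4, -2.0]
gripper_width: 18.1
gripper_force: 50.0
```

```bash
python3 go.py 586 -283 320 99
python3 - <<'E'
from h import *
T=cam("top");S=cam("scene")
for n in("top","scene"):
    im=cams.grab_frame(n);cv2.imwrite(f"pics/{n}14.png",im)
E
```

```text
t 14.35 [398.6 303.3 326. ] [ 1.797e+02 -1.000e-01  1.037e+02] w 18.1 F [ 0.9 -0.4 -2. ] 
tool mm [-614.    43.1    5.1] roll rad 0.082
```

Emit:
{"method": "apply_moves", "body": {"deltas": [[-0.03,0.003,0.0,0.0,-1],[-0.075,0.008,0.0,0.02,-1],[-0.12,0.012,0.0,0.04,-1],[-0.165,0.016,0.0,0.06,-1],[-0.21,0.02,0.0,0.082,-1]]}}

```text
time_s: 14.95
ee_pos: [467.0, 101.9, 320.6]
ee_rot: [-179.9, 0.0, 99.0]
force: [0.8, 0.3, -2.0]
gripper_width: 18.0
gripper_force: 50.0
```

Emit:
{"method": "apply_moves", "body": {"deltas": [[-0.045,-0.001,0.0,0.0,-1],[-0.09,-0.002,0.0,0.0,-1],[-0.135,-0.003,0.0,0.0,-1],[-0.18,-0.004,0.0,0.0,-1],[-0.225,-0.005,0.0,0.0,-1]]}}

```text
time_s: 15.45
ee_pos: [497.0, -120.9, 320.6]
ee_rot: [-179.9, -0.1, 99.0]
force: [0.6, 0.6, -2.0]
gripper_width: 17.8
gripper_force: 50.0
```

```bash
python3 go.py 586 -283 320 99
```

```text
t 15.45 [ 497.  -120.9  320.6] [-1.799e+02 -1.000e-01  9.900e+01] w 17.8 F [ 0.6  0.6 -2. ] 
tool mm [-174.    62.6    0.3] roll rad -0.0
```

Emit:
{"method": "apply_moves", "body": {"deltas": [[-0.045,0.016,0.0,0.0,-1],[-0.09,0.032,0.0,0.0,-1],[-0.13,0.046,0.0,0.0,-1],[-0.16,0.057,0.0,0.0,-1],[-0.174,0.0625,0.0,0.0,-1]]}}

```text
time_s: 15.95
ee_pos: [587.1, -284.0, 319.0]
ee_rot: [-179.8, -0.1, 98.9]
force: [0.3, 1.1, -2.2]
gripper_width: 17.5
gripper_force: 50.0
```

Emit:
{"method": "apply_moves", "body": {"deltas": [[0.0,0.0,0.03,0.0,-1],[0.0,0.0,0.07,0.0,-1],[0.0,0.0,0.11,0.0,-1],[0.0,0.0,0.13,0.0,-1],[0.0,0.0,0.14,0.0,-1]]}}

```text
time_s: 16.45
ee_pos: [584.7, -280.3, 177.7]
ee_rot: [-179.7, -0.2, 99.0]
force: [0.2, -0.2, -1.5]
gripper_width: 17.5
gripper_force: 50.0
```

```bash
python3 go.py 546.1 -289.7 141 99
python3 - <<'E'
from h import *
T=cam("top");im=cams.grab_frame("top");cv2.imwrite("pics/t15.png",im);x0,y0=160,190
sub=im[y0:285,x0:252];h=cv2.cvtColor(sub,cv2.COLOR_BGR2HSV);g=h[...,2]
print(sub[50,45],sub[5,5])
m=((g<100)&(h[...,1]<90)).astype(np.uint8)
m=cv2.morphologyEx(m,cv2.MORPH_CLOSE,np.ones((7,7)));cs=max(cv2.findContours(m,0,2)[0],key=cv2.contourArea);el=cv2.fitEllipse(cs);p=np.add(el[0],(x0,y0));print("lid",p,el[1],plane(T,p,31))
l=((g>np.percentile(g[40:60,30:60],50)+25)*255).astype(np.uint8);k=np.zeros_like(l);cv2.ellipse(k,(el[0],(el[1][0]*.8,el[1][1]*.8),el[2]),255,-1);q=cv2.findNonZero(l&k);r=cv2.minAreaRect(q);print("loop",r,plane(T,np.add(r[0],(x0,y0)),80))
E
```

```text
t 16.45 [ 584.7 -280.3  177.7] [-179.7   -0.2   99. ] w 17.5 F [ 0.2 -0.2 -1.5] 
tool mm [ -3.4 -39.4  36.9] roll rad -0.0
[80 79 74] [135 134 132]
lid [202.35344696 238.84168625] (62.184207916259766, 64.13003540039062) [461.52824371 319.58030931  31.        ]
loop ((39.774497985839844, 46.56981658935547), (3.1217002868652344, 34.69210433959961), 76.37300109863281) [464.03298137 315.46013594  80.        ]
```

Emit:
{"method": "apply_moves", "body": {"deltas": [[-0.0034,0.0,0.005,0.0,-1],[-0.0034,-0.008,0.015,0.0,-1],[-0.0034,-0.016,0.022,0.0,-1],[-0.0034,-0.024,0.027,0.0,-1],[-0.0034,-0.03,0.03,0.0,-1]]}}

```text
time_s: 17.0
ee_pos: [557.1, -289.8, 152.2]
ee_rot: [180.0, 0.0, 99.0]
force: [0.9, 0.3, -1.7]
gripper_width: 17.7
gripper_force: 50.0
```

```bash
python3 go.py 546.1 -289.7 141 99
```

```text
t 17.0 [ 557.1 -289.8  152.2] [180.   0.  99.] w 17.7 F [ 0.9  0.3 -1.7] 
tool mm [  1.8 -10.8  11.2] roll rad -0.0
```

Emit:
{"method": "apply_moves", "body": {"deltas": [[0.0018,-0.003,0.004,0.0,-1],[0.0018,-0.006,0.007,0.0,-1],[0.0018,-0.008,0.009,0.0,-1],[0.0018,-0.01,0.01,0.0,-1],[0.0018,-0.0105,0.011,0.0,-1]], "grip_force": 30}}

```text
time_s: 17.5
ee_pos: [547.1, -289.4, 141.0]
ee_rot: [180.0, 0.0, 99.0]
force: [-0.1, -0.8, 0.5]
gripper_width: 18.0
gripper_force: 30.0
```

```bash
python3 go.py 546.1 -289.7 141 99
```

```text
t 17.5 [ 547.1 -289.4  141. ] [180.   0.  99.] w 18.0 F [-0.1 -0.8  0.5] 
tool mm [-0.1 -1.   0. ] roll rad -0.0
```

The ledge now carries the foot (vertical force went from -1.7 N to +0.5 N). I'll ease the grip and let the lifter lean back with the fingers following.

Emit:
{"method": "apply_moves", "body": {"deltas": [[0.0,0.0,0.0,0.0,-0.54],[0.0,-0.003,0.0,0.0,-0.5],[0.0,-0.009,0.001,0.0,-0.46],[0.0,-0.015,0.001,0.0,-0.42],[0.0,-0.021,0.002,0.0,-0.39]], "grip_force": 10}}

```text
time_s: 18.0
ee_pos: [525.7, -292.8, 139.1]
ee_rot: [180.0, 0.0, 99.0]
force: [-0.5, 0.1, -0.2]
gripper_width: 28.1
gripper_force: 0.2
```

Emit:
{"method": "apply_moves", "body": {"deltas": [[0.0,-0.006,0.002,0.0,-0.36],[0.0,-0.012,0.004,0.0,-0.33],[0.0,-0.018,0.007,0.0,-0.3],[0.0,-0.024,0.01,0.0,-0.28],[0.0,-0.028,0.011,0.0,-0.26]]}}

```text
time_s: 18.5
ee_pos: [497.7, -297.0, 127.4]
ee_rot: [-179.9, -0.0, 99.0]
force: [-0.6, 0.1, 0.3]
gripper_width: 33.9
gripper_force: 0.3
```

```bash
python3 go.py 494 -298.4 128 99
python3 - <<'E'
from h import *
im=cams.grab_frame("wrist");cv2.imwrite("pics/w16.png",im)
W=cam("wrist");h=cv2.cvtColor(im,cv2.COLOR_BGR2HSV).astype(int);m=((h[...,0]<22)&(h[...,1]>110))
old=cv2.cvtColor(cv2.imread("pics/w2.png"),cv2.COLOR_BGR2HSV).astype(int);mo=((old[...,0]<22)&(old[...,1]>110))
for n,k in(("now",m),("home",mo)):
    for r in(170,185,200):
        c=np.where(k[r,280:360])[0]+280;print(n,r,c.min(),c.max(),end=" ")
    rr=np.where(k[120:235,315])[0]+120;print("top row",rr.min())
E
```

```text
t 18.5 [ 497.7 -297.   127.4] [-179.9   -0.    99. ] w 33.9 F [-0.6  0.1  0.3] 
tool mm [-0.8 -3.9 -0.6] roll rad -0.0
now 170 287 337 now 185 287 336 now 200 287 336 top row 164
home 170 293 342 home 185 293 342 home 200 294 342 top row 161
```

Emit:
{"method": "apply_moves", "body": {"deltas": [[-0.001,-0.002,0.0,0.0,-0.22],[-0.001,-0.004,0.0,0.0,-0.18],[-0.001,-0.004,0.0,0.0,-0.1],[-0.001,-0.004,0.0,0.0,-0.05],[-0.001,-0.004,0.0,0.0,-0.05]]}}

```text
time_s: 19.05
ee_pos: [495.2, -298.7, 128.1]
ee_rot: [180.0, 0.0, 99.0]
force: [0.3, -0.1, 0.1]
gripper_width: 43.2
gripper_force: 0.0
```

```bash
python3 go.py 494 -299.2 128 99
python3 - <<'E'
from h import *
im=cams.grab_frame("wrist");cv2.imwrite("pics/w17.png",im)
def orange(f):
    h=cv2.cvtColor(f,cv2.COLOR_BGR2HSV).astype(int);return((h[...,0]<22)&(h[...,1]>110))
for n,k in(("now",orange(im)),("home",orange(cv2.imread("pics/w2.png")))):
    for r in(170,185,200):
        c=np.where(k[r,280:360])[0]+280;print(n,r,c.min(),c.max(),end=" ")
    rr=np.where(k[120:235,315])[0]+120;print("top row",rr.min())
E
```

```text
t 19.05 [ 495.2 -298.7  128.1] [180.   0.  99.] w 43.2 F [ 0.3 -0.1  0.1] 
tool mm [-0.4 -1.2  0.1] roll rad 0.0
now 170 289 338 now 185 289 339 now 200 290 338 top row 161
home 170 293 342 home 185 293 342 home 200 294 342 top row 161
```

The handle is home to within about 1 mm. Withdraw straight up and off to the start side.

Emit:
{"method": "apply_moves", "body": {"deltas": [[0.0,0.001,-0.02,0.0,-0.05],[0.0,0.001,-0.06,0.0,-0.05],[0.0,0.001,-0.11,0.0,-0.05],[0.0,0.001,-0.15,0.0,-0.05],[0.0,0.001,-0.17,0.0,-0.05]]}}

```text
time_s: 19.6
ee_pos: [497.0, -299.1, 302.5]
ee_rot: [179.7, 0.3, 99.0]
force: [-0.2, -0.1, 1.1]
gripper_width: 43.3
gripper_force: 0.0
```

Emit:
{"method": "apply_moves", "body": {"deltas": [[-0.04,-0.03,0.0,0.0,0],[-0.08,-0.06,0.0,0.0,0],[-0.12,-0.09,0.0,0.0,0],[-0.16,-0.12,0.0,0.0,0],[-0.18,-0.15,0.0,0.0,0]]}}

```text
time_s: 20.1
ee_pos: [374.7, -502.7, 297.2]
ee_rot: [-180.0, 0.0, 98.9]
force: [0.0, 0.2, 0.7]
gripper_width: 45.6
gripper_force: 0.0
```

Run:
```python
from h import *
print(env.state()["ee_pos"],env.state()["force"])
for n in("top","scene"):
    im=cams.grab_frame(n);cv2.imwrite(f"pics/{n}18.png",im);o=cv2.imread(f"pics/{n}0.png")
    for lab,f in((f"{n} now",im),(f"{n} home",o)):
        h=cv2.cvtColor(f,cv2.COLOR_BGR2HSV).astype(int);m=((h[...,1]>130)&((h[...,0]<16)|(h[...,0]>174))&(h[...,2]>50)).astype(np.uint8);k=np.zeros_like(m)
        x0,y0,x1,y1=(415,200,475,240) if n=="top" else (200,255,245,310);k[y0:y1,x0:x1]=m[y0:y1,x0:x1];print(lab,cv2.minAreaRect(cv2.findNonZero(k)),k.sum())
    d=(cv2.absdiff(im,o).max(2)>30).astype(np.uint8);d=cv2.morphologyEx(d,cv2.MORPH_OPEN,np.ones((2,2)))
    nn,l,st,c=cv2.connectedComponentsWithStats(d);print([tuple(s) for s in st[1:] if s[4]>12])
```

```text
[ 374.69623409 -502.664303    297.19169674] [0.02793793 0.24791556 0.69557514]
top now ((443.8155517578125, 219.8146514892578), (9.338093757629395, 35.16777801513672), 80.13418579101562) 324
top home ((443.3810729980469, 219.71011352539062), (9.27691650390625, 35.98628234863281), 80.21759033203125) 324
[(np.int32(320), np.int32(164), np.int32(16), np.int32(5), np.int32(46)), (np.int32(292), np.int32(166), np.int32(22), np.int32(47), np.int32(157)), (np.int32(312), np.int32(169), np.int32(38), np.int32(16), np.int32(153)), (np.int32(341), np.int32(170), np.int32(16), np.int32(49), np.int32(125)), (np.int32(310), np.int32(188), np.int32(32), np.int32(10), np.int32(103)), (np.int32(172), np.int32(208), np.int32(64), np.int32(65), np.int32(2868)), (np.int32(552), np.int32(217), np.int32(88), np.int32(128), np.int32(5123)), (np.int32(636), np.int32(237), np.int32(4), np.int32(7), np.int32(24)), (np.int32(559), np.int32(279), np.int32(3), np.int32(5), np.int32(14)), (np.int32(575), np.int32(280), np.int32(5), np.int32(4), np.int32(14)), (np.int32(574), np.int32(318), np.int32(13), np.int32
[... 2202 characters left out ...]
2(236), np.int32(28), np.int32(29), np.int32(451)), (np.int32(0), np.int32(244), np.int32(20), np.int32(22), np.int32(253)), (np.int32(0), np.int32(255), np.int32(35), np.int32(21), np.int32(144)), (np.int32(19), np.int32(265), np.int32(94), np.int32(64), np.int32(3348)), (np.int32(11), np.int32(273), np.int32(9), np.int32(9), np.int32(30)), (np.int32(52), np.int32(274), np.int32(5), np.int32(7), np.int32(19)), (np.int32(0), np.int32(283), np.int32(6), np.int32(4), np.int32(15)), (np.int32(7), np.int32(284), np.int32(12), np.int32(6), np.int32(45)), (np.int32(7), np.int32(292), np.int32(10), np.int32(9), np.int32(67)), (np.int32(11), np.int32(302), np.int32(38), np.int32(31), np.int32(556))]
```

The lifter's handle matches its original image in both views. The only other differences are the pot without its lid, the lid on the trivet, and the arm. Handing in.

```bash
python3 -c "
from workcell import env
print(env.job_done())"
```

```text
the job is handed in; nothing more can be done
None
```

I handed the job in at about 20 s: the lid sits within about 2–3 mm of the trivet's centre by the top camera, the lifter is back in its rest to within about 1 mm, and before/after pictures show nothing else moved.

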